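Clear the joiner's stack into fitted trays

ROBOT

A 7-joint arm with a two-finger parallel gripper is mounted at the origin on the work surface. World frame = base frame: x ahead of the robot, y to its left, z up, the work surface at z = 0. Lengths are in mm, angles in rad, forces in N, time in s.
With the tool pointing down it reaches from about 425 to 875 mm from the base axis. Payload 4.7 kg.
Tool frame: the origin (TCP) lies on the centre line of the jaws, within the pads' length; the fingertips stand 25 mm ahead of it and the grasp point (between the pads) lies 6 mm ahead of it; z points along the fingers, y is the line along which they close (so a half turn about z gives the same grasp; the last joint's range is limited). The gripper opens to 87 mm and grips with 3 to 60 N. Pads are 19 mm wide; open, the fingers measure 117 mm over their backs; the gripper's body (75 mm by 190 mm) begins 51 mm behind the grasp point.
Start: joints at [-1.222, 0.321, -0.07, 1.45, 0.023, 1.371, -0.057], TCP at [213.603, 613.919, 247.587] pointing down, gripper open.
Joint ranges: [-2.86, 2.86], [-0.3, 2.09], [-1.38, 1.24], [0.06, 2.45], [-1.56, 4.7], [0.09, 2.05], [-2.69, 2.69]. Speed limits (rad/s): [2.57, 2.57, 3.14, 3.14, 3.14, 3.14, 3.14].

INTERFACE

Orientations are given as a unit quaternion [x, y, z, w].
In Python, from plant import r gives the robot as it stands.
- The arm moves only by the shell command python3 -m jog 'ROWS'. ROWS is text: rows parted by semicolons, each of 7 numbers parted by spaces: the opening, from 0 (shut) to 1 (fully open), then the shift along the tool's x, y, z in cm, then the turn, a rotation vector about the tool's x, y, z in degrees. In form: fingers dx dy dz wx wy wz; .... A call has 1 to 5 rows; each row shifts and turns the commanded pose from where the row before left it, along the tool's axes as they then stand; what a row does not reach is not made up. A row lasts 1/10 s, in which the tool goes at most 50 mm and 8.59 degrees, less where a joint would pass 70% of its speed; a pose out of reach is approached as far as the arm can. A call with a gripper value outside its range is refused whole. The fingers move at their own pace and stop on an object; the grip force is fixed at half the most. Time passes only in rows, so rows that do not move let the fingers close. It gives the time, the measured TCP pose, the force, the opening and the grip force at its end, in the units of the state.
- r.get_obs(): the state, without advancing time (a new reading comes with each control period).
- r.get_image(name): name is "scene" or "top" or "wrist"; returns a dict with "pixels" (420x560x3 uint8, blue, green, red), "mtx" (3x3 intrinsics, pixels), "world_to_cam" (4x4, takes a point from world to camera coordinates); the wrist camera has in their place "T_tool_cam" (4x4, takes a point from camera to tool coordinates, whose origin is the TCP and whose axes are the flange's). Camera axes: x right, y down, z forward; pixel columns grow to the right and rows downward; lengths in mm; the calibration is good to about 2 mm. A picture is of the moment at which its call begins: read the wrist's pose just before it. There is no depth.
- r.hand_in(): hands the job in; it is judged then, once.
The state is a dict: "clock": time; "qpos": joint angles; "dq": joint speeds; "joint_torque": joint torques, N m; "ee_pos": TCP position; "tcp_rot": TCP orientation; "wrist_force": force on the tool from outside, world axes, zero at the start; "ft_torque": the same for the moment, N m; "grip_width": finger opening in mm; "grip_force": force on a finger pad.
Only numpy, scipy, OpenCV 4.12 (cv2) and the standard library are available. Lean on these libraries where they do the work, as an engineer would, in place of code of your own. Each camera call takes 0.05 s, during which the arm holds its last target. There are 200 camera calls.

TASK

Clear the stack of joinery pieces off the rubber mat, from the top down and one at a time: the round foot first, then the long batten, then the two blocks underneath in either order. Set each piece straight into the tray made to its outline, lying flat on the tray's floor the same way up as it is now, and do not let any piece tip over.

Things in the scene. Friction and masses are not known exactly. Their poses are not given: they have to be found in the camera images.
- foot: Turned dark-wood cabinet foot, a plain disc 58 mm across and 34 mm high (straight side from 3 to 30 mm up, small bevels; a dark dot in the top). Starts on top of the stack, lying on the batten within about 20 mm of its middle. About 75 g. Loose. Origin: centre of its underside; z up.
- batten: Plain brown wooden bar 180 x 30 mm, 28 mm high, second from the top: it bridges the two blocks. About 130 g. Loose. Origin: centre of its underside; z up, x along its 180 mm length, y across its 30 mm width.
- sanding_block: Cork sanding block 110 x 60 mm, 30 mm high, one of the two bottom pieces, on a black 4 mm rubber mat beside the corner block, with a gap of roughly 45 mm between them under the batten. About 90 g. Loose. Origin: centre of its underside; z up, x along its 110 mm length, y across its 60 mm width.
- corner_block: Plain beech block 62 x 62 mm, 30 mm high, with a 16 x 16 mm square notch cut right through its +x +y corner; the other bottom piece, on the same mat. About 85 g. Loose. Origin: centre of its underside; z up, x and y along its sides; the origin is the centre of the full 62 mm square.
- tray_round: Round tray for the foot: recess 76 mm across, 92 mm over the rim. Fixed to the bench, 4 mm thick grey-lined floor, raised 8 mm thick wooden rim all round whose top is 12 mm above the bench (8 mm above the floor). Origin: centre of its underside, at bench height. z up.
- tray_long: Long narrow tray for the batten: recess 198 x 48 mm, 214 x 64 mm over the rim. Fixed to the bench, 4 mm thick grey-lined floor, raised 8 mm thick wooden rim all round whose top is 12 mm above the bench (8 mm above the floor). Origin: centre of its underside, at bench height. z up, x along its length.
- tray_wide: Oblong tray for the sanding block: recess 128 x 78 mm, 144 x 94 mm over the rim. Fixed to the bench, 4 mm thick grey-lined floor, raised 8 mm thick wooden rim all round whose top is 12 mm above the bench (8 mm above the floor). Origin: centre of its underside, at bench height. z up, x along its length.
- tray_square: Square tray for the corner block: recess 80 x 80 mm, 96 mm over the rim; the block may lie in it at any quarter turn. Fixed to the bench, 4 mm thick grey-lined floor, raised 8 mm thick wooden rim all round whose top is 12 mm above the bench (8 mm above the floor). Origin: centre of its underside, at bench height. z up, x and y along its sides.

How it is judged (in metres and radians):
On the way, in this order (a step that is already met when the one before it is completed fails the run):
1. the foot lies flat in the round tray (horizontal distance between foot and tray_round below 0.0145 m and z of foot in the frame of tray_round below 0.0075 m and angle between foot's own z axis and vertical below 0.08 rad), for 0.2 s.
2. then the batten lies flat in the long tray (horizontal distance between batten and tray_long below 0.0145 m and z of batten in the frame of tray_long below 0.0075 m and angle between batten's own z axis and vertical below 0.08 rad), for 0.2 s.
At the end, for the whole second after the job is handed in: Foot in the round tray, batten in the long tray, sanding block in the oblong tray and corner block in the square tray: each centre within 14.5 mm of its tray's centre, its underside at most 3.5 mm above the tray's floor, upright within 0.08 rad, and all at rest (all of step 1 and all of step 2 and linear speed of each of foot, batten, sanding_block, corner_block below 0.02 m/s and angular speed of each of foot, batten, sanding_block, corner_block below 0.2 rad/s and horizontal distance between sanding_block and tray_wide below 0.0145 m and z of sanding_block in the frame of tray_wide below 0.0075 m and angle between each of sanding_block, corner_block's own z axis and vertical below 0.08 rad and horizontal distance between corner_block and tray_square below 0.0145 m and z of corner_block in the frame of tray_square below 0.0075 m); the robot touches nothing.
It fails at once if a piece tips over (angle between any of foot, batten, sanding_block, corner_block's own z axis and vertical above 0.8 rad).
It also fails if it takes over 120 s, if anything falls off the work surface, if the arm or the gripper's body presses on something with over 40 N, if the wrist force passes 120 N, or if a joint passes its speed limit or range.

## Working session

There is one attempt and no reset: what is moved stays moved. The work goes in short steps, Python scripts to look and compute and a shell command to move; the robot and the scene stay as the last step left them, time stands still between calls to the robot, and variables do not carry over. Pictures are saved under pics/ and viewed, at most 14 in all, crops included, and the job is handed in when it is done.

```bash
ls; mkdir -p pics; python3 - <<'E'
from plant import r
import cv2
for n in("top","scene"):
    d=r.get_image(n); cv2.imwrite(f"pics/{n}0.png",d["pixels"]); print(n,d["mtx"].tolist(),d["world_to_cam"].round(4).tolist())
o=r.get_obs(); print(o)
print(r.get_image("wrist")["T_tool_cam"])
E
```

```text
pics
top [[461.74824270556246, 0.0, 273.9978001259676], [0.0, 461.74824270556246, 212.5024367155406], [0.0, 0.0, 1.0]] [[-0.0248, -0.9997, 0.0051, -5.6997], [-0.9799, 0.0233, -0.198, 567.7472], [0.1978, -0.0099, -0.9802, 1072.6121], [0.0, 0.0, 0.0, 1.0]]
scene [[476.99842581726665, 0.0, 285.1139656408268], [0.0, 476.99842581726665, 217.2029040421669], [0.0, 0.0, 1.0]] [[0.6904, 0.7234, -0.0107, -365.877], [0.4739, -0.4633, -0.7488, -203.7738], [-0.5466, 0.5119, -0.6627, 1319.1961], [0.0, 0.0, 0.0, 1.0]]
{'clock': 0.1, 'qpos': array([-1.22190591,  0.32174662, -0.07006094,  1.45161103,  0.02261343,
        1.37081545, -0.05687139]), 'dq': array([-1.64215657e-03, -1.21803959e-03, -4.90096090e-04, -5.65536519e-03,
       -4.47939394e-04,  9.51174226e-05, -1.50054667e-03]), 'joint_torque': array([-2.10900826e-04, -4.92575383e+01, -4.05522035e-01, -3.13397527e+01,
       -6.40920061e-02,  3.96713137e-02,  7.79858942e-05]), 'ee_pos': array([213.47505534, 613.43253271, 246.54301698]), 'tcp_rot': array([ 1.66595804e-01,  9.86024864e-01, -8.92482464e-04, -9.10087566e-05]), 'wrist_force': array([ 0.01247449, -0.36804466,  0.36469289]), 'ft_torque': array([ 0.00130401, -0.05229638, -0.03065063]), 'grip_force': 0.0, 'grip_width': 87.18536852921994}
[[-1.94818213e-04 -9.62609367e-01 -2.70893280e-01  7.44070468e+01]
 [ 9.99999981e-01 -1.96047721e-04 -2.25211805e-05 -2.31541483e-01]
 [-3.14289111e-05 -2.70893280e-01  9.62609386e-01 -1.35796636e+02]
 [ 0.00000000e+00  0.00000000e+00  0.00000000e+00  1.00000000e+00]]
```

View pics/top0.png

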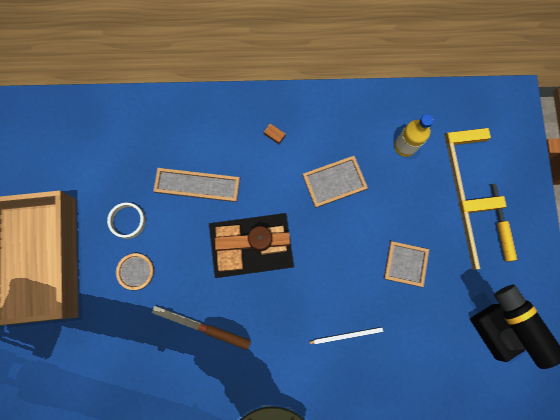

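View pics/scene0.png

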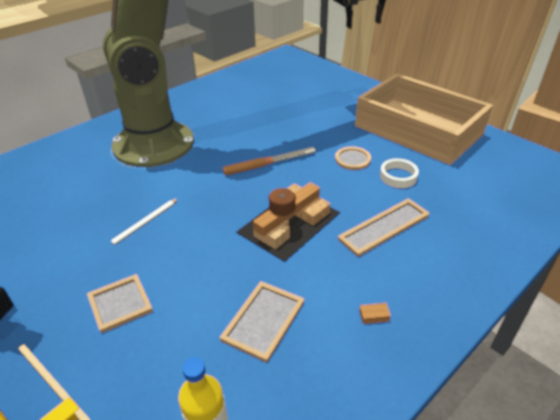

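The top view shows the stack around (250,245): the foot at (260,237), with the batten running roughly horizontally. The trays are round (135,271), long (197,184), wide (335,181) and square (407,264). The scene view agrees with this.

```bash
cat > h.py <<'E'
import numpy as np, cv2
from scipy.spatial.transform import Rotation as R
from plant import r
def w2c(n,d,o):
    if n!="wrist": return np.asarray(d["world_to_cam"])
    T=np.eye(4);T[:3,:3]=R.from_quat(o["tcp_rot"]).as_matrix();T[:3,3]=o["ee_pos"]
    return np.linalg.inv(T@d["T_tool_cam"])
def snap(n,f=None):
    o=r.get_obs();d=r.get_image(n)
    if f: cv2.imwrite("pics/"+f,d["pixels"])
    return d["pixels"].copy(),np.asarray(d["mtx"]),w2c(n,d,o)
def unproj(uv,z,K,W):
    uv=np.atleast_2d(np.asarray(uv,float))
    ray=np.c_[uv,np.ones(len(uv))]@np.linalg.inv(K).T@W[:3,:3]
    c=-W[:3,:3].T@W[:3,3]
    return (c+ray*((z-c[2])/ray[:,2])[:,None])[:,:2]
def rect(cnt,z,K,W):
    p=unproj(cnt.reshape(-1,2),z,K,W).astype(np.float32)
    (c,s,a)=cv2.minAreaRect(p)
    if s[0]<s[1]: a+=90;s=s[::-1]
    return np.round(c,1),np.round(s,1),round((a+90)%180-90,1)
def togo(x,y,z,yaw=None):
    "shift in tool axes (cm) and turn about tool z (deg) so that tool x axis has heading yaw (mod 180)"
    o=r.get_obs();M=R.from_quat(o["tcp_rot"]).as_matrix()
    h=np.degrees(np.arctan2(M[1,0],M[0,0]))
    print("pos",o["ee_pos"].round(1),"heading",round(h,1),"tilt",np.degrees(R.from_matrix(M@np.diag([1.,-1,-1])).as_rotvec()[:2]).round(2),"q7",o["qpos"][6].round(2),"shift cm",((np.array([x,y,z])-o["ee_pos"])@M/10).round(2), "turn", None if yaw is None else round(-((yaw-h+90)%180-90),1))
E
python3 - <<'E'
from h import *
im,K,W=snap("top")
hsv=cv2.cvtColor(im,cv2.COLOR_BGR2HSV)
m=((hsv[...,0]<95)|(hsv[...,0]>135)|(hsv[...,1]<90)).astype(np.uint8)*255
for c in cv2.findContours(m,cv2.RETR_EXTERNAL,cv2.CHAIN_APPROX_NONE)[0]:
    if 300<cv2.contourArea(c)<20000:print(cv2.boundingRect(c),rect(c,12,K,W),rect(c,4,K,W))
cv2.imwrite("pics/st.png",cv2.resize(im[205:285,200:305],None,fx=7,fy=7,interpolation=cv2.INTER_CUBIC))
E
```

```text
(241, 407, 63, 13) (array([98.2, -3.5]), array([144.7,  26.3]), 88.5) (array([96.5, -3.4]), array([145.7,  26.5]), 88.5)
(151, 306, 100, 44) (array([298.6, 165.4]), array([251.8,  24.5]), 68.7) (array([298.3, 166.6]), array([253.6,  24.7]), 68.7)
(471, 285, 89, 84) (array([ 263.1, -599.1]), array([211.4, 153.6]), 28.6) (array([ 262.5, -603.2]), array([212.9, 154.7]), 28.6)
(116, 253, 38, 37) (array([437.2, 329.4]), array([92.4, 88.7]), 88.6) (array([437.9, 331.8]), array([93.1, 89.3]), 88.6)
(384, 241, 46, 46) (array([ 439. , -346.8]), array([100.1,  97.7]), 76.3) (array([ 439.7, -349.2]), array([100.8,  98.4]), 76.3)
(210, 213, 83, 65) (array([495.8,  39.8]), array([197.3, 137.6]), -83.6) (array([496.8,  40.1]), array([198.7, 138.5]), -83.6)
(107, 202, 39, 37) (array([565.2, 355.1]), array([95. , 89.4]), 45.7) (array([566.7, 357.7]), array([95.7, 90. ]), 45.7)
(0, 190, 79, 136) (array([482.8, 570.3]), array([324.2, 192.1]), 4.6) (array([483.8, 574.3]), array([326.4, 193.4]), 4.6)
(153, 168, 87, 34) (array([655.5, 178.6]), array([216.8,  66.8]), 81.9) (array([657.7, 179.9]), array([218.3,  67.3]), 81.9)
(302, 156, 66, 52) (array([ 656.7, -178.6]), array([147.3,  96.9]), -71.3) (array([ 658.9, -179.8]), array([148.3,  97.6]), -71.3)
(445, 128, 73, 142) (array([ 606.7, -551.9]), array([364.3, 121.4]), 5.6) (array([ 608.5, -555.7]), array([366.8, 122.3]), 5.6)
(394, 120, 37, 37) (array([ 769.2, -385.6]), array([112.3,  65.2]), -46.4) (array([ 772.2, -388.3]), array([113.1,  65.7]), -46.4)
```

View pics/st.png

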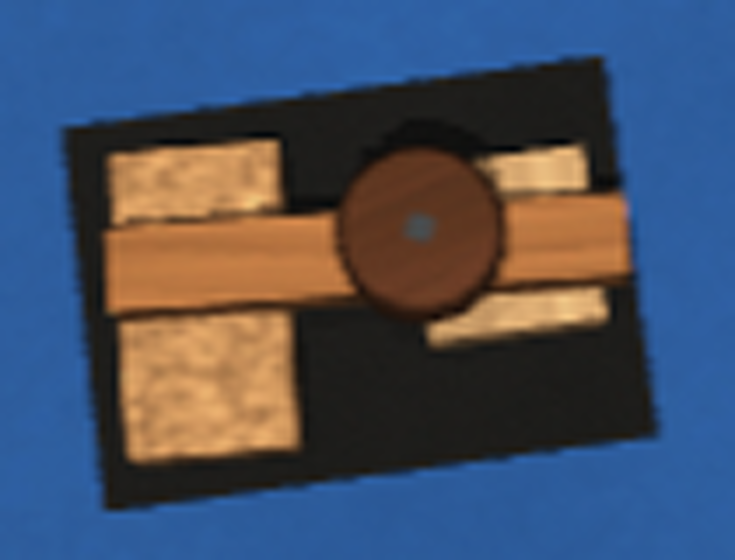

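The crop shows the foot's dot at (419,228), the batten from (106,272) to (629,236), the cork block on the left and the beech block on the right.

```bash
python3 - <<'E'
from h import *
im,K,W=snap("top")
f=lambda *p:(np.array(p)+.5)/7-.5+[200,205]
print("foot",unproj(f((419,228)),96,K,W), unproj(f((419,233)),90,K,W))
def q(n,p,z):
    p=unproj(f(*p),z,K,W);print(n,p.round(1).tolist(),p.mean(0).round(1),[np.linalg.norm(p[i]-p[i-1]).round(1) for i in range(len(p))])
    for a,b in zip(p,np.roll(p,-1,0)):print(np.degrees(np.arctan2(*(b-a)[::-1])).round(1),end=" ")
    print()
q("bat",[(105,232),(628,193),(630,280),(108,313)],62)
q("sand",[(108,155),(280,142),(300,448),(127,462)],34)
q("corner",[(585,145),(608,322),(428,346)],34)
togo(437,329,100,0); togo(490,28,150,0)
E
```

```text
foot [[501.6874601   16.34940493]] [[500.88227065  16.51915738]]
bat [[507.9, 125.0], [517.2, -55.1], [487.0, -54.9], [479.9, 124.0]] [498.   34.8] [np.float64(28.0), np.float64(180.4), np.float64(30.2), np.float64(179.0)]
-87.1 179.5 92.3 2.1 
sand [[539.6, 127.4], [542.8, 66.5], [434.6, 60.6], [431.2, 120.7]] [487.   93.8] [np.float64(108.6), np.float64(61.0), np.float64(108.4), np.float64(60.2)]
-87.0 -176.9 93.2 3.5 
corner [[539.1, -41.6], [476.0, -47.9], [469.1, 15.4]] [494.7 -24.7] [np.float64(90.3), np.float64(63.5), np.float64(63.7)]
-174.3 96.2 -39.1 
pos [213.5 613.7 247. ] heading 160.8 tilt [0.   0.07] q7 -0.06 shift cm [-30.46 -19.54  14.72] turn -19.2
pos [213.5 613.7 247. ] heading 160.8 tilt [0.   0.07] q7 -0.06 shift cm [-45.35 -46.23   9.75] turn -19.2
```

```bash
python3 -m jog '1 0 0 0 0 0 8.5;1 0 0 0 0 0 8.5;1 0 0 0 0 0 8.5;1 0 0 0 0 0 8.5' && python3 -m jog '1 0 0 0 0 0 8.5;1 0 0 0 0 0 8.5;1 0 0 0 0 0 8.5;1 0 0 0 0 0 8.7' && python3 -m jog '1 -4.35 1.86 0 0 0 0;1 -4.35 1.86 0 0 0 0;1 -4.35 1.86 0 0 0 0;1 -4.35 1.86 0 0 0 0;1 -4.35 1.86 0 0 0 0' && python3 -m jog '1 -4.35 1.86 0 0 0 0;1 -4.35 1.86 0 0 0 0;1 -4.35 1.86 0 0 0 0;1 -4.35 1.86 0 0 0 0;1 -4.35 1.86 0 0 0 0' && python3 -m jog '1 -4.35 1.86 0 0 0 0;1 -4.35 1.86 0 0 0 0;1 -4.35 1.86 0 0 0 0;1 -4.35 1.86 0 0 0 0;1 0 0 0 0 0 0'
python3 - <<'E'
from h import *
togo(501.5,16.5,180,92.6)
snap("wrist","w1.png")
E
```

```text
clock: 0.65
ee_pos: [213.6, 613.8, 247.4]
tcp_rot: [0.45, 0.893, -0.0, 0.0]
wrist_force: [1.0, -0.5, -0.8]
grip_width: 87.1
grip_force: 0.0
clock: 1.05
ee_pos: [213.5, 613.8, 247.4]
tcp_rot: [0.692, 0.722, -0.0, 0.0]
wrist_force: [-0.4, -0.2, -0.2]
grip_width: 86.9
grip_force: 0.0
clock: 1.55
ee_pos: [317.4, 399.2, 247.6]
tcp_rot: [0.69, 0.724, 0.0, -0.0]
wrist_force: [1.3, 0.2, -0.4]
grip_width: 87.3
grip_force: 0.0
clock: 2.05
ee_pos: [420.6, 186.4, 247.8]
tcp_rot: [0.69, 0.724, 0.001, -0.0]
wrist_force: [1.3, -0.0, 1.4]
grip_width: 87.1
grip_force: 0.0
clock: 2.55
ee_pos: [504.4, 10.3, 248.2]
tcp_rot: [0.694, 0.72, -0.0, 0.002]
wrist_force: [-0.4, 0.9, -1.1]
grip_width: 87.0
grip_force: 0.0
pos [504.4  10.3 248.2] heading 92.1 tilt [-0.24  0.04] q7 -0.04 shift cm [ 0.65 -0.28  6.81] turn -0.5
```

View pics/w1.png

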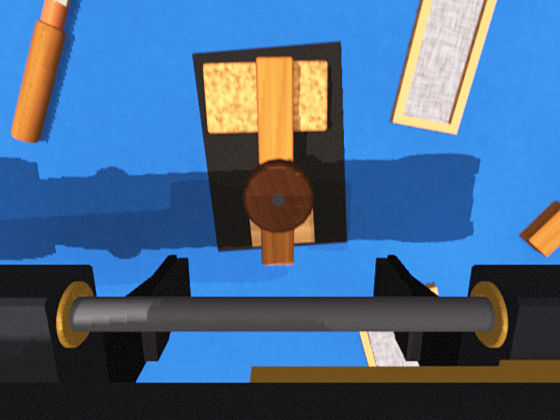

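The wrist view shows the foot's dot at (278,200), the batten's left end at (257..292, 57) and the cork block at (204..328, 62..132).

```bash
python3 - <<'E'
from h import *
im,K,W=snap("wrist")
print(unproj((278,200),96,K,W),unproj([(257,57),(292,57),(263,264),(294,264)],62,K,W))
p=unproj((278,200),96,K,W)[0]
togo(*p,98,92.6)
E
```

```text
[[499.95392648  21.79362472]] [[478.89123146 129.64685085]
 [506.67652168 130.76104186]
 [488.36075566 -47.1795718 ]
 [516.95207169 -46.03004393]]
pos [502.7  16.9 247.6] heading 92.5 tilt [ 0.02 -0.01] q7 -0.04 shift cm [ 0.49 -0.25 14.96] turn -0.1
```

```bash
python3 -m jog '1 -0.1 -0.1 4 0 0 0;1 0 0 4 0 0 0;1 0 0 3.5 0 0 0;1 0 0 2 0 0 0;1 0 0 1.45 0 0 0' && python3 -m jog '1 0 0 0 0 0 0;1 0 0 0 0 0 0;0.5 0 0 0 0 0 0;0.5 0 0 0 0 0 0;0.5 0 0 0 0 0 0' && python3 -m jog '0.5 0 0 0 0 0 0;0.5 0 0 0 0 0 0'
```

```text
clock: 3.15
ee_pos: [500.3, 18.8, 96.2]
tcp_rot: [0.689, 0.725, -0.001, -0.001]
wrist_force: [-0.5, 0.1, 0.1]
grip_width: 86.9
grip_force: 0.0
clock: 3.65
ee_pos: [502.3, 17.1, 98.9]
tcp_rot: [0.69, 0.724, 0.001, 0.0]
wrist_force: [-0.6, -0.3, -0.4]
grip_width: 70.4
grip_force: 0.0
clock: 3.85
ee_pos: [501.9, 17.0, 98.4]
tcp_rot: [0.69, 0.724, 0.0, 0.0]
wrist_force: [-1.3, -0.2, 1.7]
grip_width: 57.4
grip_force: 30.0
```

```bash
python3 -m jog '0.5 0 0 -1 0 0 0;0.5 0 0 -2 0 0 0;0.5 0 0 -3 0 0 0;0.5 0 0 -1 0 0 0;0.5 2 -0.4 0 0 0 0' && python3 -m jog '0.5 4 -0.65 0 0 0 0;0.5 4 -0.65 0 0 0 0;0.5 4 -0.65 0 0 0 0;0.5 4 -0.65 0 0 0 0;0.5 4 -0.65 0 0 0 0' && python3 -m jog '0.5 4 -0.65 0 0 0 0;0.5 3.5 -0.5 0 0 0 0;0.5 1.9 -0.3 0 0 0 0;0.5 0 0 0 0 0 0;0.5 0 0 0 0 0 0'
python3 - <<'E'
from h import *
togo(437,329,41,None)
snap("wrist","w2.png")
E
```

```text
clock: 4.35
ee_pos: [498.6, 34.3, 170.4]
tcp_rot: [0.692, 0.722, 0.002, 0.002]
wrist_force: [0.1, 1.2, -0.5]
grip_width: 57.2
grip_force: 30.0
clock: 4.85
ee_pos: [454.1, 236.4, 168.0]
tcp_rot: [0.69, 0.724, 0.0, -0.0]
wrist_force: [0.9, 0.0, -0.4]
grip_width: 57.7
grip_force: 30.0
clock: 5.35
ee_pos: [436.3, 326.6, 167.7]
tcp_rot: [0.69, 0.723, -0.001, 0.001]
wrist_force: [-0.4, -0.5, -0.8]
grip_width: 57.3
grip_force: 30.0
pos [436.3 326.6 167.7] heading 92.7 tilt [-0.08  0.09] q7 -0.59 shift cm [ 0.26  0.08 12.67] turn None
```

View pics/w2.png

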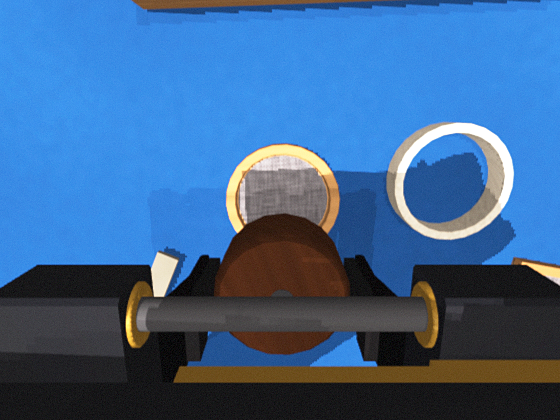

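The tray rim spans columns 226–340, with its far edge at row 145. The foot is held at about column 282.

```bash
python3 - <<'E'
from h import *
im,K,W=snap("wrist")
p=unproj([(283,145),(226,197),(340,197)],12,K,W);print(p, p[0]-46*np.array([-.047,.999]))
togo(437,329,41)
E
```

```text
[[435.16926439 375.72693969]
 [391.73326081 332.97915142]
 [482.32992911 337.06269642]] [437.33126439 329.77293969]
pos [436.8 325.8 168. ] heading 92.5 tilt [-0.05  0.04] q7 -0.59 shift cm [ 0.33  0.03 12.7 ] turn None
```

```bash
python3 -m jog '0.5 0.35 0.03 3 0 0 0;0.5 0 0 4 0 0 0;0.5 0 0 3 0 0 0;0.5 0 0 1.5 0 0 0;0.5 0 0 0 0 0 0' && python3 -m jog '0.5 0 0 0.7 0 0 0;0.5 0 0 0.4 0 0 0;0.5 0 0 0 0 0 0;0.5 0 0 0 0 0 0'
```

```text
clock: 5.95
ee_pos: [435.4, 329.4, 51.3]
tcp_rot: [0.691, 0.723, -0.002, 0.0]
wrist_force: [-0.8, 0.4, -0.8]
grip_width: 57.5
grip_force: 30.0
clock: 6.35
ee_pos: [436.4, 332.1, 42.9]
tcp_rot: [0.69, 0.724, 0.001, -0.0]
wrist_force: [-0.5, -0.1, -0.4]
grip_width: 57.3
grip_force: 30.0
```

```bash
python3 -m jog '0.5 0 0 0.15 0 0 0;0.5 0 0 0 0 0 0;0.5 0 0 0 0 0 0' && python3 -m jog '0.7 0 0 0 0 0 0;0.9 0 0 0 0 0 0;1 0 0 0 0 0 0;1 0 0 0 0 0 0' && python3 -m jog '1 0 0 -2 0 0 0;1 0 0 -4 0 0 0;1 0 0 -4 0 0 0;1 0 0 -3 0 0 0;1 0 0 0 0 0 0'
python3 - <<'E'
from h import *
im,K,W=snap("top","t2.png")
cv2.imwrite("pics/t2c.png",cv2.resize(im[235:305,95:175],None,fx=6,fy=6,interpolation=cv2.INTER_CUBIC))
togo(498,35,150,92.6)
E
```

```text
clock: 6.65
ee_pos: [436.0, 331.8, 40.7]
tcp_rot: [0.69, 0.724, 0.0, -0.0]
wrist_force: [-0.9, 0.1, -1.8]
grip_width: 57.2
grip_force: 30.0
clock: 7.05
ee_pos: [436.1, 331.8, 40.7]
tcp_rot: [0.69, 0.724, 0.0, 0.0]
wrist_force: [-0.8, -0.8, 0.2]
grip_width: 77.2
grip_force: 0.0
clock: 7.55
ee_pos: [438.5, 333.6, 175.7]
tcp_rot: [0.69, 0.724, 0.005, -0.0]
wrist_force: [0.3, -0.0, 0.1]
grip_width: 86.9
grip_force: 0.0
pos [437.2 332.7 173. ] heading 92.7 tilt [ 0.02 -0.33] q7 -0.59 shift cm [-30.03   4.65   2.21] turn 0.1
```

View pics/t2.png

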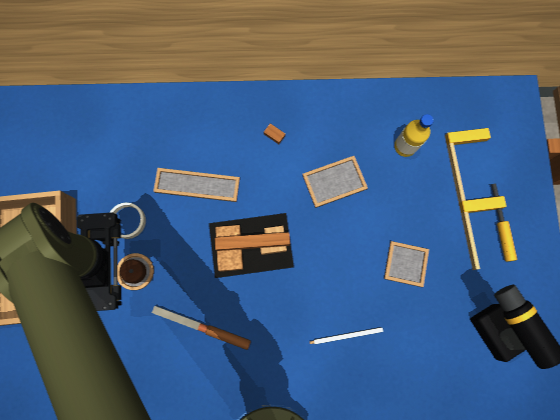

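The foot is seated in the round tray at (134,271), and the batten is undisturbed. Now the batten.

```bash
python3 -m jog '1 -4 0.6 0 0 0 0;1 -4 0.6 0 0 0 0;1 -4 0.6 0 0 0 0;1 -4 0.6 0 0 0 0;1 -4 0.6 0 0 0 0' && python3 -m jog '1 -4 0.6 0 0 0 0;1 -3.5 0.6 0 0 0 0;1 -2.5 0.45 0 0 0 0;1 0 0 0 0 0 0;1 0 0 0 0 0 0'
python3 - <<'E'
from h import *
im,K,W=snap("top")
hsv=cv2.cvtColor(im,cv2.COLOR_BGR2HSV)
togo(498.5,35,70,92.6)
snap("wrist","w3.png")
E
```

```text
clock: 8.1
ee_pos: [474.6, 131.4, 169.1]
tcp_rot: [0.69, 0.724, -0.001, -0.0]
wrist_force: [0.4, 1.3, 0.1]
grip_width: 87.3
grip_force: 0.0
clock: 8.6
ee_pos: [495.9, 34.1, 169.4]
tcp_rot: [0.691, 0.723, -0.001, -0.001]
wrist_force: [0.1, 0.9, -0.5]
grip_width: 86.5
grip_force: 0.0
pos [495.9  35.1 169.6] heading 92.8 tilt [0.08 0.08] q7 -0.04 shift cm [-0.02  0.28  9.96] turn 0.2
```

View pics/w3.png

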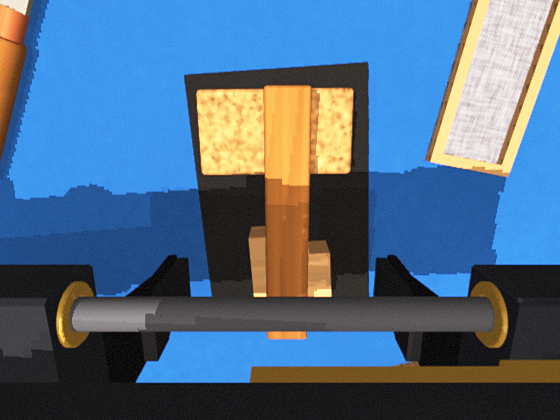

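The batten's far end is at (265..310, 86) and its near end at about (287,339).

```bash
python3 - <<'E'
from h import *
im,K,W=snap("wrist")
p=unproj([(265,86),(310,86),(267,339),(306,339)],62,K,W);print(p.round(1),p.mean(0))
togo(*p.mean(0),70,92.6)
E
```

```text
[[480.9 124.6]
 [508.5 126. ]
 [489.  -52.7]
 [517.9 -51.2]] [499.0755759   36.66138471]
pos [496.1  35.7 169.9] heading 92.9 tilt [0.05 0.05] q7 -0.04 shift cm [0.08 0.31 9.99] turn 0.3
```

```bash
python3 -m jog '1 0 0.28 3 0 0 0;1 0 0 3 0 0 0;1 0 0 2.5 0 0 0;1 0 0 1.5 0 0 0;1 0 0 0 0 0 0' && python3 -m jog '0.7 0 0 0 0 0 0;0.5 0 0 0 0 0 0;0.3 0 0 0 0 0 0;0.15 0 0 0 0 0 0;0.15 0 0 0 0 0 0' && python3 -m jog '0.15 0 0 0 0 0 0;0.15 0 0 0 0 0 0;0.15 0 0 0 0 0 0;0.15 0 0 0 0 0 0'
python3 - <<'E'
from h import *
togo(655.5,178.6,140,81.9)
E
```

```text
clock: 9.25
ee_pos: [497.3, 35.3, 68.2]
tcp_rot: [0.689, 0.724, -0.002, -0.001]
wrist_force: [-1.3, 0.8, 0.4]
grip_width: 86.6
grip_force: 0.0
clock: 9.75
ee_pos: [499.8, 34.5, 71.0]
tcp_rot: [0.69, 0.724, 0.001, 0.0]
wrist_force: [0.0, -0.1, -0.2]
grip_width: 54.9
grip_force: 0.0
clock: 10.15
ee_pos: [499.4, 34.3, 70.6]
tcp_rot: [0.69, 0.724, -0.0, -0.0]
wrist_force: [-0.0, 0.5, 0.4]
grip_width: 29.9
grip_force: 30.0
pos [499.4  34.3  70.6] heading 92.7 tilt [0. 0.] q7 0.06 shift cm [13.67 16.27 -6.94] turn 10.8
```

```bash
python3 -m jog '0.15 0 0 -1 0 0 0;0.15 0 0 -2 0 0 0;0.15 0 0 -3 0 0 0;0.15 0 0 -1 0 0 5.4;0.15 0 0 0 0 0 5.4' && python3 -m jog '0.15 1.5 1.2 0 0 0 0;0.15 3 2.5 0 0 0 0;0.15 3 2.5 0 0 0 0;0.15 3 2.5 0 0 0 0;0.15 3 2.5 0 0 0 0' && python3 -m jog '0.15 2 1.5 0 0 0 0;0.15 1 0.7 0 0 0 0;0.15 0 0 0 0 0 0;0.15 0 0 0 0 0 0;0.15 0 0 0 0 0 0'
python3 - <<'E'
from h import *
togo(655.5,178.6,41,81.9)
im,K,W=snap("wrist","w4.png")
E
```

```text
clock: 10.65
ee_pos: [501.0, 34.4, 143.2]
tcp_rot: [0.756, 0.654, 0.002, 0.001]
wrist_force: [-0.0, -0.1, -1.1]
grip_width: 29.7
grip_force: 30.0
clock: 11.15
ee_pos: [630.2, 153.6, 140.9]
tcp_rot: [0.755, 0.656, 0.0, -0.0]
wrist_force: [0.8, 0.0, -0.4]
grip_width: 29.9
grip_force: 30.0
clock: 11.65
ee_pos: [654.6, 177.0, 140.9]
tcp_rot: [0.756, 0.655, -0.0, -0.0]
wrist_force: [-0.6, -0.1, -1.1]
grip_width: 29.6
grip_force: 30.0
pos [654.6 177.  140.9] heading 81.8 tilt [0.   0.04] q7 -0.24 shift cm [0.18 0.07 9.99] turn -0.1
```

View pics/w4.png

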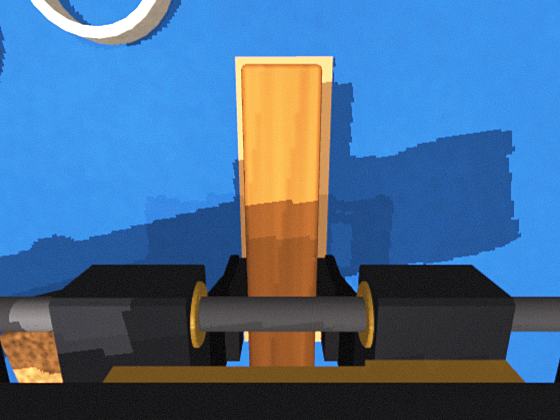

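The tray's far corners are at (235,57) and (333,57). The batten sits centred over it and parallel to it.

```bash
python3 - <<'E'
from h import *
im,K,W=snap("wrist")
p=unproj([(235,57),(333,57)],12,K,W);h=np.radians(81.9);print(p,p.mean(0)-107*np.array([np.cos(h),np.sin(h)]))
b=unproj([(243,65),(321,65)],104.3+28-36+35.6,K,W) if 0 else unproj([(243,65),(321,65)],132,K,W);print(b.mean(0)-90*np.array([np.cos(h),np.sin(h)]))
togo(655.5,178.6,41,81.9)
E
```

```text
[[639.74441879 289.44918423]
 [703.22538347 280.29076399]] [656.40846931 178.93744274]
[654.90756538 177.72227223]
pos [654.8 177.6 141.1] heading 81.8 tilt [ 0.01 -0.01] q7 -0.24 shift cm [ 0.11  0.05 10.01] turn -0.1
```

```bash
python3 -m jog '0.15 0.12 0.12 2 0 0 0;0.15 0 0 3 0 0 0;0.15 0 0 2.5 0 0 0;0.15 0 0 1.2 0 0 0;0.15 0 0 0 0 0 0' && python3 -m jog '0.15 0 0 0.7 0 0 0;0.15 0 0 0.4 0 0 0;0.15 0 0 0 0 0 0;0.15 0 0 0.1 0 0 0;0.15 0 0 0 0 0 0' && python3 -m jog '0.15 0 0 0 0 0 0;0.15 0 0 0 0 0 0'
```

```text
clock: 12.25
ee_pos: [655.1, 179.2, 51.9]
tcp_rot: [0.755, 0.655, -0.002, -0.001]
wrist_force: [0.5, 0.9, -1.6]
grip_width: 29.5
grip_force: 30.0
clock: 12.75
ee_pos: [656.9, 180.0, 42.0]
tcp_rot: [0.755, 0.656, 0.0, 0.0]
wrist_force: [0.3, -0.1, -1.7]
grip_width: 29.3
grip_force: 30.0
clock: 12.95
ee_pos: [656.8, 180.0, 41.8]
tcp_rot: [0.755, 0.656, 0.0, 0.0]
wrist_force: [-1.4, 0.1, -1.8]
grip_width: 29.9
grip_force: 30.0
```

```bash
python3 -m jog '0.15 0 0 0.1 0 0 0;0.15 0 0 0 0 0 0;0.4 0 0 0 0 0 0;0.6 0 0 0 0 0 0;0.6 0 0 0 0 0 0' && python3 -m jog '0.6 0 0 -1 0 0 0;0.6 0 0 -4 0 0 0;1 0 0 -4 0 0 0;1 0 0 -4 0 0 -6.9;1 0 0 0 0 0 -7' && python3 -m jog '1 -3 -3 0 0 0 0;1 -3.3 -3.2 0 0 0 0;1 -3.3 -3.2 0 0 0 0;1 -3.3 -3.2 0 0 0 0;1 -3.3 -3.2 0 0 0 0' && python3 -m jog '1 -1.5 -1.3 0 0 0 0;1 0 0 0 0 0 0;1 0 0 0 0 0 0;1 0 0 0 0 0 0'
python3 - <<'E'
from h import *
togo(504,-13,40,95.7)
im,K,W=snap("wrist","w5.png")
snap("top","t3.png")
E
```

```text
clock: 13.45
ee_pos: [656.8, 179.9, 40.8]
tcp_rot: [0.755, 0.656, 0.0, 0.0]
wrist_force: [0.0, 0.3, -0.6]
grip_width: 43.6
grip_force: 0.0
clock: 13.95
ee_pos: [660.6, 180.1, 178.9]
tcp_rot: [0.669, 0.744, 0.005, 0.003]
wrist_force: [0.9, -0.0, -0.2]
grip_width: 68.8
grip_force: 0.0
clock: 14.45
ee_pos: [514.9, 1.1, 171.3]
tcp_rot: [0.67, 0.742, 0.001, 0.0]
wrist_force: [-0.2, -0.5, 0.6]
grip_width: 86.7
grip_force: 0.0
clock: 14.85
ee_pos: [505.4, -12.2, 171.0]
tcp_rot: [0.67, 0.743, 0.001, 0.0]
wrist_force: [0.9, 0.3, 0.3]
grip_width: 86.9
grip_force: 0.0
pos [505.4 -12.2 171. ] heading 95.9 tilt [-0.04 -0.07] q7 0.12 shift cm [-0.07 -0.16 13.1 ] turn 0.2
```

View pics/w5.png

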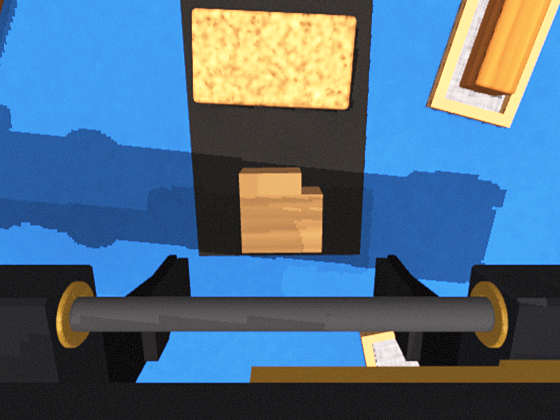

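View pics/t3.png

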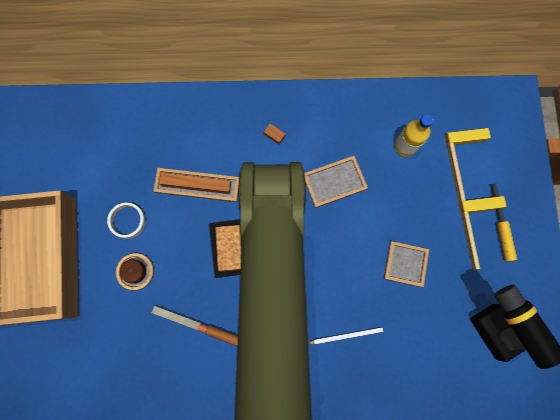

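The beech block's top corners are at (239,172), (323,252) and (241,252), with the notch at the far right. The batten lies in its tray and the foot in its own.

```bash
python3 - <<'E'
from h import *
im,K,W=snap("wrist")
p=unproj([(239,170),(241,252),(322,252),(302,171),(322,190)],34,K,W);print(p.round(1))
v=p[0]-p[1];w=p[2]-p[1];print(np.linalg.norm(v),np.linalg.norm(w),np.degrees(np.arctan2(v[1],v[0])),np.degrees(np.arctan2(w[1],w[0])),(p[0]+p[2])/2)
s=unproj([(192,9),(356,16),(351,109),(193,104)],34,K,W);print(s.round(1).tolist(),s.mean(0))
togo(*((p[0]+p[2])/2),40,95.7)
E
```

```text
[[470.5  17.9]
 [476.7 -45.5]
 [539.1 -39. ]
 [516.3  21.9]
 [532.6   9.5]]
63.70903932143045 62.74618702059565 95.55346700815988 5.943919865562315 [504.81904016 -10.54507806]
[[432.4, 119.8], [539.4, 126.8], [545.1, 68.6], [435.4, 60.5]] [488.08442639  93.92316439]
pos [505.1 -12.5 170.5] heading 95.9 tilt [-0.03  0.03] q7 0.12 shift cm [ 2.000e-01 -1.000e-02  1.305e+01] turn 0.2
```

```bash
python3 -m jog '1 0.05 -0.05 4 0 0 0;1 0 0 4 0 0 0;1 0 0 3 0 0 0;1 0 0 2 0 0 0;1 0 0 0 0 0 0' && python3 -m jog '1 0 0 0 0 0 0;0.8 0 0 0 0 0 0;0.6 0 0 0 0 0 0;0.5 0 0 0 0 0 0;0.5 0 0 0 0 0 0' && python3 -m jog '0.5 0 0 0 0 0 0;0.5 0 0 0 0 0 0'
python3 - <<'E'
from h import *
togo(439,-347,120,76.3)
E
```

```text
clock: 15.5
ee_pos: [501.7, -12.8, 37.7]
tcp_rot: [0.67, 0.742, -0.003, -0.002]
wrist_force: [0.2, -0.4, -0.6]
grip_width: 87.1
grip_force: 0.0
clock: 16.0
ee_pos: [504.4, -12.9, 41.2]
tcp_rot: [0.67, 0.742, 0.001, 0.0]
wrist_force: [0.6, -0.0, 0.9]
grip_width: 63.1
grip_force: 0.5
clock: 16.2
ee_pos: [504.5, -12.9, 41.2]
tcp_rot: [0.67, 0.742, 0.001, 0.0]
wrist_force: [-0.4, -0.0, 5.9]
grip_width: 61.4
grip_force: 30.0
pos [504.5 -12.9  41.2] heading 95.8 tilt [-0.02 -0.07] q7 0.26 shift cm [-32.57  -9.9   -7.91] turn 19.5
```

```bash
python3 -m jog '0.5 0 0 -1 0 0 0;0.5 0 0 -2 0 0 0;0.5 0 0 -4 0 0 6.5;0.5 0 0 -2 0 0 6.5;0.5 0 0 0 0 0 6.5' && python3 -m jog '0.5 -2 0.1 0 0 0 0;0.5 -4 0.2 0 0 0 0;0.5 -4 0.2 0 0 0 0;0.5 -4 0.2 0 0 0 0;0.5 -4 0.2 0 0 0 0' && python3 -m jog '0.5 -4 0.2 0 0 0 0;0.5 -4 0.2 0 0 0 0;0.5 -4 0.2 0 0 0 0;0.5 -2.5 0.1 0 0 0 0;0.5 -1.5 0.1 0 0 0 0' && python3 -m jog '0.5 0 0 0 0 0 0;0.5 0 0 0 0 0 0;0.5 0 0 0 0 0 0'
python3 - <<'E'
from h import *
togo(439,-347,41,76.3)
im,K,W=snap("wrist","w6.png")
E
```

```text
clock: 16.7
ee_pos: [506.1, -13.2, 134.0]
tcp_rot: [0.788, 0.616, 0.003, 0.001]
wrist_force: [0.9, -0.0, -0.6]
grip_width: 61.8
grip_force: 30.0
clock: 17.2
ee_pos: [469.4, -191.4, 130.9]
tcp_rot: [0.786, 0.618, 0.0, -0.0]
wrist_force: [0.5, 0.3, -1.5]
grip_width: 61.6
grip_force: 30.0
clock: 17.7
ee_pos: [438.4, -350.2, 130.9]
tcp_rot: [0.787, 0.616, -0.001, 0.0]
wrist_force: [-0.4, 0.6, -0.5]
grip_width: 61.8
grip_force: 30.0
clock: 18.0
ee_pos: [440.7, -345.9, 130.4]
tcp_rot: [0.786, 0.619, 0.0, -0.001]
wrist_force: [0.1, -0.5, 0.0]
grip_width: 61.9
grip_force: 30.0
pos [ 440.7 -345.9  130.4] heading 76.4 tilt [ 0.06 -0.05] q7 0.62 shift cm [-0.16 -0.13  8.94] turn 0.1
```

View pics/w6.png

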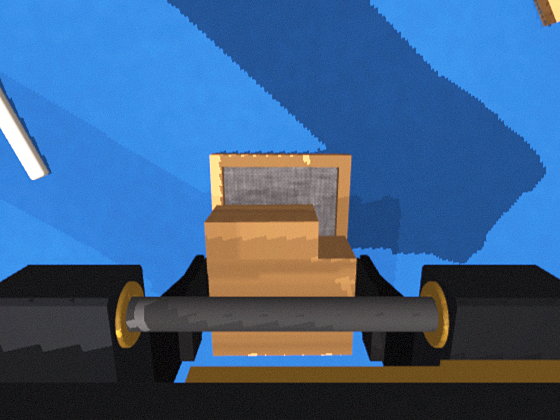

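The far rim corners are at (210,155) and (352,155), and the block is parallel to the tray.

```bash
python3 - <<'E'
from h import *
im,K,W=snap("wrist")
p=unproj([(210,155),(352,155)],12,K,W);h=np.radians(76.3);c=p.mean(0)-48*np.array([np.cos(h),np.sin(h)]);print(p,c)
togo(*c,41,76.3)
E
```

```text
[[ 404.55724076 -289.1687654 ]
 [ 497.41590157 -311.5514335 ]] [ 439.61834016 -346.99445721]
pos [ 440.8 -346.   130.5] heading 76.5 tilt [ 0.04 -0.05] q7 0.62 shift cm [-0.14 -0.09  8.95] turn 0.2
```

```bash
python3 -m jog '0.5 -0.14 -0.09 2 0 0 0;0.5 0 0 3 0 0 0;0.5 0 0 2 0 0 0;0.5 0 0 1 0 0 0;0.5 0 0 0 0 0 0' && python3 -m jog '0.5 0 0 0.5 0 0 0;0.5 0 0 0.3 0 0 0;0.5 0 0 0.1 0 0 0;0.5 0 0 0 0 0 0;0.5 0 0 0 0 0 0'  && python3 -m jog '0.5 0 0 0 0 0 0;0.5 0 0 0 0 0 0'
```

```text
clock: 18.6
ee_pos: [438.5, -347.4, 49.5]
tcp_rot: [0.786, 0.618, -0.0, -0.001]
wrist_force: [-0.0, -0.3, -1.5]
grip_width: 61.9
grip_force: 30.0
clock: 19.1
ee_pos: [439.1, -348.7, 41.9]
tcp_rot: [0.786, 0.618, 0.0, 0.0]
wrist_force: [0.6, 1.1, -0.7]
grip_width: 61.5
grip_force: 30.0
clock: 19.3
ee_pos: [439.0, -348.7, 41.7]
tcp_rot: [0.786, 0.618, 0.0, 0.0]
wrist_force: [0.1, 0.0, -0.9]
grip_width: 61.4
grip_force: 30.0
```

```bash
python3 -m jog '0.5 0 0 0.05 0 0 0;0.5 0 0 0 0 0 0;0.7 0 0 0 0 0 0;0.9 0 0 0 0 0 0;0.9 0 0 0 0 0 0' && python3 -m jog '1 0 0 0 0 0 0;1 0 0 -2 0 0 0;1 0 0 -4 0 0 0;1 0 0 -4 0 0 8.1;1 0 0 -3 0 0 8.1' && python3 -m jog '1 0 0 0 0 0 8.1;1 0 0 0 0 0 8.1;1 0 0 0 0 0 8.1;1 0 0 0 0 0 8.1;1 0 0 0 0 0 8.1' && python3 -m jog '1 0 0 0 0 0 8.1;1 0 0 0 0 0 8.3;1 0 0 0 0 0 0;1 0.7 -4 0 0 0 0;1 0.7 -4 0 0 0 0' && python3 -m jog '1 0.7 -4 0 0 0 0;1 0.7 -4 0 0 0 0;1 0.7 -4 0 0 0 0;1 0.7 -4 0 0 0 0;1 0.7 -4 0 0 0 0' && python3 -m jog '1 0.7 -4 0 0 0 0;1 0.7 -4 0 0 0 0;1 0.7 -4 0 0 0 0;1 0.4 -3.7 0 0 0 0;1 0 0 0 0 0 0' && python3 -m jog '1 0 0 0 0 0 0;1 0 0 0 0 0 0'
python3 - <<'E'
from h import *
togo(488,94,40,3.3)
im,K,W=snap("wrist","w7.png")
E
```

```text
clock: 19.8
ee_pos: [439.0, -348.6, 41.0]
tcp_rot: [0.786, 0.618, 0.0, 0.0]
wrist_force: [-0.4, 0.3, -0.4]
grip_width: 70.6
grip_force: 0.0
clock: 20.3
ee_pos: [439.1, -349.2, 173.3]
tcp_rot: [0.867, 0.498, 0.001, 0.001]
wrist_force: [0.8, 0.3, 0.2]
grip_width: 87.3
grip_force: 0.0
clock: 20.8
ee_pos: [438.9, -348.5, 171.0]
tcp_rot: [0.986, 0.168, 0.0, -0.0]
wrist_force: [0.5, 0.0, 0.4]
grip_width: 87.3
grip_force: 0.0
clock: 21.3
ee_pos: [447.5, -268.8, 170.9]
tcp_rot: [1.0, 0.028, -0.0, 0.001]
wrist_force: [1.0, 0.8, 0.6]
grip_width: 87.3
grip_force: 0.0
clock: 21.8
ee_pos: [472.1, -64.4, 171.4]
tcp_rot: [1.0, 0.03, 0.001, -0.001]
wrist_force: [1.3, -0.0, 0.3]
grip_width: 87.0
grip_force: 0.0
clock: 22.3
ee_pos: [487.9, 98.0, 171.0]
tcp_rot: [0.999, 0.034, 0.0, -0.001]
wrist_force: [0.7, -0.2, 0.1]
grip_width: 86.9
grip_force: 0.0
clock: 22.5
ee_pos: [488.2, 90.5, 171.1]
tcp_rot: [1.0, 0.028, -0.0, 0.0]
wrist_force: [0.1, 0.2, 0.2]
grip_width: 86.9
grip_force: 0.0
pos [488.2  90.5 171.1] heading 3.2 tilt [-0.02  0.  ] q7 -1.71 shift cm [-0.   -0.36 13.11] turn -0.1
```

View pics/w7.png

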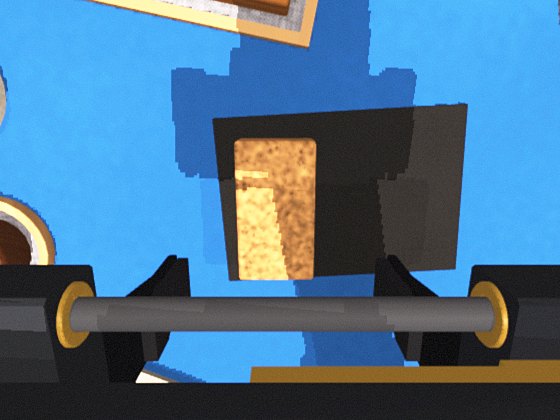

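The cork block's corners are at (235,138), (316,139), (315,280) and (237,280). It hasn't moved.

```bash
python3 - <<'E'
from h import *
im,K,W=snap("wrist")
s=unproj([(235,138),(316,139),(315,280),(237,280)],34,K,W);print(s.round(1).tolist(),s.mean(0))
togo(*s.mean(0),40,3.3)
E
```

```text
[[542.7, 126.5], [545.1, 68.8], [435.7, 60.8], [432.3, 122.6]] [488.93186847  94.67455022]
pos [488.3  90.4 171.1] heading 3.1 tilt [ 0.02 -0.  ] q7 -1.71 shift cm [ 0.09 -0.42 13.11] turn -0.2
```

```bash
python3 -m jog '1 0.05 -0.4 4 0 0 0;1 0 0 4 0 0 0;1 0 0 3 0 0 0;1 0 0 2.1 0 0 0;1 0 0 0 0 0 0' && python3 -m jog '1 0 0 0 0 0 0;0.8 0 0 0 0 0 0;0.6 0 0 0 0 0 0;0.5 0 0 0 0 0 0;0.5 0 0 0 0 0 0' && python3 -m jog '0.5 0 0 0 0 0 0;0.5 0 0 0 0 0 0'
python3 - <<'E'
from h import *
togo(656.7,-178.6,120,108.7)
E
```

```text
clock: 23.1
ee_pos: [486.3, 94.0, 37.7]
tcp_rot: [1.0, 0.027, -0.002, 0.001]
wrist_force: [0.1, 0.0, -0.2]
grip_width: 86.9
grip_force: 0.0
clock: 23.6
ee_pos: [488.8, 96.2, 40.7]
tcp_rot: [1.0, 0.028, 0.001, -0.0]
wrist_force: [-0.3, -0.3, 0.8]
grip_width: 62.7
grip_force: 0.0
clock: 23.8
ee_pos: [488.8, 96.1, 40.5]
tcp_rot: [1.0, 0.028, 0.0, -0.0]
wrist_force: [-1.3, 0.5, 5.1]
grip_width: 60.0
grip_force: 30.0
pos [488.8  96.1  40.5] heading 3.2 tilt [ 0.03 -0.03] q7 -1.51 shift cm [15.22 28.37 -7.95] turn 74.5
```

```bash
python3 -m jog '0.5 0 0 -1 0 0 0;0.5 0 0 -2 0 0 0;0.5 0 0 -4 0 0 0;0.5 0 0 -2 0 0 -8.1;0.5 0 0 0 0 0 -8.1' && python3 -m jog '0.5 0 0 0 0 0 -8.1;0.5 0 0 0 0 0 -8.1;0.5 0 0 0 0 0 -8.1;0.5 0 0 0 0 0 -8.1;0.5 0 0 0 0 0 -8.1' && python3 -m jog '0.5 0 0 0 0 0 -8.1;0.5 0 0 0 0 0 -8.1;0.5 0 0 0 0 0 -8.1;0.5 0 0 0 0 0 -8.1;0.5 0 0 0 0 0 -8.1' && python3 -m jog '0.5 0 0 0 0 0 -8.3;0.5 -2 0.4 0 0 0 0;0.5 -4 0.9 0 0 0 0;0.5 -4 0.9 0 0 0 0;0.5 -4 0.9 0 0 0 0' && python3 -m jog '0.5 -4 0.9 0 0 0 0;0.5 -4 0.9 0 0 0 0;0.5 -4 0.9 0 0 0 0;0.5 -3.4 0.8 0 0 0 0;0.5 -2 0.5 0 0 0 0' && python3 -m jog '0.5 0 0 0 0 0 0;0.5 0 0 0 0 0 0;0.5 0 0 0 0 0 0'
python3 - <<'E'
from h import *
togo(656.7,-178.6,40.5,108.7)
im,K,W=snap("wrist","w8.png")
E
```

```text
clock: 24.3
ee_pos: [490.7, 96.3, 133.5]
tcp_rot: [0.985, 0.171, 0.003, -0.001]
wrist_force: [1.0, -0.2, -1.4]
grip_width: 59.8
grip_force: 30.0
clock: 24.8
ee_pos: [488.3, 95.6, 130.3]
tcp_rot: [0.865, 0.502, -0.0, 0.0]
wrist_force: [-0.4, -0.6, -0.8]
grip_width: 59.5
grip_force: 30.0
clock: 25.3
ee_pos: [488.3, 95.6, 130.3]
tcp_rot: [0.638, 0.77, -0.0, 0.0]
wrist_force: [0.2, 0.3, -0.7]
grip_width: 59.6
grip_force: 30.0
clock: 25.8
ee_pos: [563.4, -27.7, 130.5]
tcp_rot: [0.582, 0.813, 0.0, 0.0]
wrist_force: [0.6, 0.2, -1.4]
grip_width: 59.9
grip_force: 30.0
clock: 26.3
ee_pos: [656.8, -182.3, 130.2]
tcp_rot: [0.584, 0.812, -0.001, 0.001]
wrist_force: [-0.2, 0.4, -1.6]
grip_width: 59.5
grip_force: 30.0
clock: 26.6
ee_pos: [656.3, -177.0, 129.9]
tcp_rot: [0.582, 0.813, 0.0, -0.001]
wrist_force: [0.1, 0.8, -1.7]
grip_width: 60.0
grip_force: 30.0
pos [ 656.3 -177.   129.9] heading 108.8 tilt [ 0.09 -0.05] q7 0.85 shift cm [-0.18 -0.01  8.94] turn 0.1
```

View pics/w8.png

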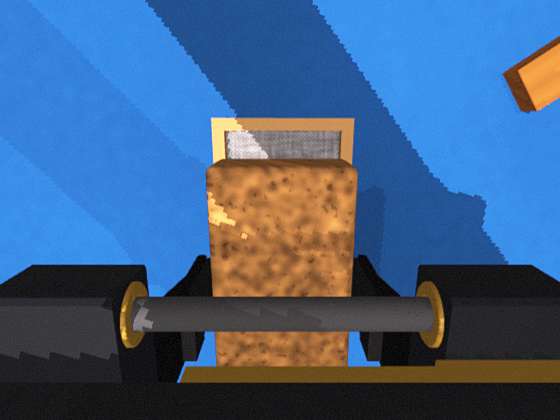

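The far rim corners are at (211,118) and (354,118), and the block is parallel to the tray and centred over it.

```bash
python3 - <<'E'
from h import *
im,K,W=snap("wrist")
p=unproj([(211,118),(354,118)],12,K,W);h=np.radians(108.7);c=p.mean(0)-72*np.array([np.cos(h),np.sin(h)]);print(p,c)
b=unproj([(207,168),(357,168)],130-36.5+30,K,W);print(b.mean(0)-55*np.array([np.cos(h),np.sin(h)]))
togo(*c,40.5,108.7)
E
```

```text
[[ 589.43453424 -124.82338496]
 [ 677.99995654  -94.64819814]] [ 656.80138071 -177.93493155]
[ 656.47954499 -178.002423  ]
pos [ 656.4 -176.9  130.1] heading 108.8 tilt [ 0.05 -0.06] q7 0.85 shift cm [-0.12 -0.    8.96] turn 0.1
```

```bash
python3 -m jog '0.5 -0.05 0 2 0 0 0;0.5 0 0 3 0 0 0;0.5 0 0 2 0 0 0;0.5 0 0 1 0 0 0;0.5 0 0 0 0 0 0' && python3 -m jog '0.5 0 0 0.5 0 0 0;0.5 0 0 0.3 0 0 0;0.5 0 0 0.12 0 0 0;0.5 0 0 0 0 0 0;0.5 0 0 0 0 0 0'  && python3 -m jog '0.5 0 0 0 0 0 0;0.5 0 0 0 0 0 0'
```

```text
clock: 27.2
ee_pos: [655.8, -177.9, 48.8]
tcp_rot: [0.582, 0.813, -0.0, -0.001]
wrist_force: [-0.3, 1.2, -1.1]
grip_width: 59.8
grip_force: 30.0
clock: 27.7
ee_pos: [656.9, -179.3, 41.3]
tcp_rot: [0.583, 0.813, 0.0, 0.0]
wrist_force: [0.8, -0.2, -0.6]
grip_width: 59.7
grip_force: 30.0
clock: 27.9
ee_pos: [656.8, -179.2, 41.1]
tcp_rot: [0.583, 0.813, 0.0, 0.0]
wrist_force: [-0.7, -0.6, -0.8]
grip_width: 59.8
grip_force: 30.0
```

```bash
python3 -m jog '0.5 0 0 0.06 0 0 0;0.5 0 0 0 0 0 0;0.7 0 0 0 0 0 0;0.9 0 0 0 0 0 0;0.9 0 0 0 0 0 0' && python3 -m jog '1 0 0 0 0 0 0;1 0 0 -2 0 0 0;1 0 0 -4 0 0 0;1 0 0 -4 0 0 0;1 0 0 -4 0 0 0' && python3 -m jog '1 4 -1.8 0 0 0 0;1 4 -1.8 0 0 0 0;1 4 -1.8 0 0 0 0;1 4 -1.8 0 0 0 0;1 4 -1.8 0 0 0 0' && python3 -m jog '1 0 0 0 0 0 0;1 0 0 0 0 0 0;1 0 0 0 0 0 0'
python3 - <<'E'
from h import *
im,K,W=snap("top")
cv2.imwrite("pics/t4.png",cv2.resize(im[140:300,100:440],(780,367),interpolation=cv2.INTER_CUBIC))
E
```

```text
clock: 28.4
ee_pos: [656.7, -179.2, 40.2]
tcp_rot: [0.583, 0.813, 0.0, 0.0]
wrist_force: [0.6, 1.1, 0.1]
grip_width: 69.8
grip_force: 0.0
clock: 28.9
ee_pos: [656.4, -179.2, 181.6]
tcp_rot: [0.583, 0.813, -0.0, -0.0]
wrist_force: [0.9, -0.1, -0.1]
grip_width: 86.6
grip_force: 0.0
clock: 29.4
ee_pos: [505.9, -17.6, 179.9]
tcp_rot: [0.583, 0.813, -0.0, -0.0]
wrist_force: [-0.3, 0.5, 0.7]
grip_width: 87.2
grip_force: 0.0
clock: 29.7
ee_pos: [508.0, -19.7, 180.7]
tcp_rot: [0.583, 0.812, 0.0, 0.001]
wrist_force: [0.6, -0.5, 0.3]
grip_width: 87.0
grip_force: 0.0
```

View pics/t4.png

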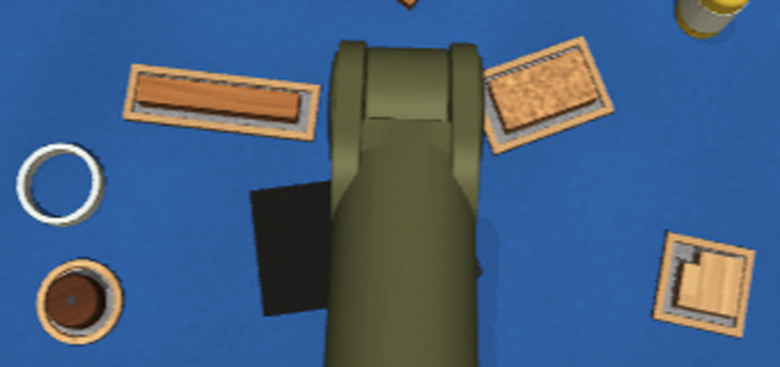

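All four pieces lie flat inside their tray rims; the small offsets are parallax from the camera. I'm handing it in.

```bash
python3 -c "
from plant import r
print(r.hand_in())"
```

```text
the job is handed in; nothing more can be done
None
```

The job is handed in at about 30 s of the 120 s allowed, with all four pieces in their matching trays in the required order; the last camera view shows them flat inside the rims, though no verdict came back.

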